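# Reset the tripped cut-out of a soldering bench

## Task

The cut-out of this soldering bench has tripped: with the fingertips, push the steel shutter on the cut-out box all the way back off its round well, reach down the well to press the sunken reset key to its stop and keep it down for a full second, and only after that push the lever on the switch box right over to its far end. Do not press the key in the square well of the similar box. Nothing is to be picked up: leave the loose things on the bench where they are, and finish with the shutter open, the key released and the hand clear.

Things in the scene. Friction and masses are not known exactly. Their poses are not given: they have to be found in the camera images.
- cutout: the cut-out box: grey, fixed, 150 mm long (its x), 110 wide (y), 65 high, with a round well in its top and a steel shutter between two guide rails along x (7 mm high, 5 thick, centred 34.5 mm either side of the middle line). Origin: centre of its underside, z up; x points away from the robot, turned up to 0.3 rad. It may be the left, middle or right one of the three boxes.
- round_well (a point): centre of the mouth of the round well, level with the top of the cut-out box (65 mm above the bench), 30 mm from the box's centre towards its -x. The well is 46 mm in diameter and 42 mm deep, with straight walls, wide enough for two closed fingers. Covered by the shutter at the start. Axes as cutout.
- shutter (a joint): travel of the shutter along the cut-out box's +x, in m: 0 = the well fully covered, 0.065 = fully back at its stop, the well wholly open. Starts between 0 and 0.012. It slides with about 1.2 N of friction and stays where it is left.
- shutter_tab (a point): middle of the top edge of the shutter's upright tab, 91 mm above the bench. The tab (44 mm wide along y, 6 thick along x) stands 20 mm up at the near (-x) end of the shutter plate (64 x 62 x 4 mm, its upper face 70 mm above the bench). Push its -x face; before it lies bare box top. Once open, the tab's near face is 32 mm beyond the well's centre. Axes as cutout.
- reset_key (a joint): how far the reset key is pressed, in m: 0 = up, 0.006 = down at its stop. It springs back; about 1.5 N to start it and 4 N to hold it at its stop.
- reset_key_top (a point): centre of the top of the reset key, a plain round white key 32 mm in diameter in the middle of the round well; moves with the key. Unpressed, it lies 26 mm below the mouth of the well (39 mm above the bench). Axes as cutout.
- testbox: the test box, of the same size and colour as the cut-out box, but with an open square well (46 x 46 mm) and two small pilot lamps in its top; not to be operated. Fixed to the bench. Origin: centre of its underside; x axis away from the robot, z up.
- test_key (a joint): how far the test key in the square well is pressed, in m: 0 = up, 0.006 = down. It has to be left alone.
- switchbox: the switch box: a plain grey box, 150 mm (x) by 110 mm (y) by 50 mm high, fixed to the bench, with a black lever block (70 x 50 x 25 mm) in the middle of its top. Origin: centre of its underside; x axis away from the robot, turned up to 0.3 rad either way; z up. The lever's pivot is a line along the box's y, over its centre, 72 mm above the bench.
- lever (a joint): angle of the switch lever in rad about its pivot: 0 = leaning 0.5 rad from upright towards the box's -x (off, near the robot), 1.0 = leaning 0.5 rad towards +x (on, its stop). Starts between 0 and 0.12. It stays where it is left; some 1 N at its end moves it.
- lever_tip (a point): centre of the black ball (26 mm in diameter) at the end of the lever, 80 mm from the pivot; the lever is a 10 mm steel rod below the ball. At lever value 0 it lies 38 mm before the pivot (towards the box's -x) and 142 mm above the bench; at mid-swing 152 mm above the bench. Moves and turns with the lever.
- flux_tin: loose closed aluminium tin, 60 mm in diameter, 26 mm high; origin at the centre of its underside. Not to be moved.
- solder_spool: loose spool of solder standing on end, 54 mm in diameter, 38 mm high; origin at the centre of its underside. Not to be moved.
- screwdriver: loose screwdriver with a yellow handle, 180 mm long, 26 mm thick, lying along its x; origin on the bench under its middle. Not to be moved.
- battery_pack: loose blue battery pack, 70 x 45 x 22 mm; origin at the centre of its underside. Not to be moved.
- water_bottle: loose clear water bottle, 70 mm in diameter, 190 mm high; origin at the centre of its underside. Not to be moved.

How it is judged:
By the outcome, as a careful person would: the job done as asked, in the order asked, and still so for the second after the job is handed in, with the robot touching nothing.
It also fails if it takes over 61 s, if anything falls off the work surface, if the arm or the gripper's body presses on something with over 40 N, if the wrist force passes 120 N, or if a joint passes its speed limit or range.

## Robot

A 7-joint arm with a two-finger parallel gripper is mounted at the origin on the work surface. World frame = base frame: x ahead of the robot, y to its left, z up, the work surface at z = 0. Lengths are in m, angles in rad, forces in N, time in s.
With the tool pointing down it reaches from about 0.4 to 0.9 m from the base axis. Payload 5.5 kg.
Tool frame: the origin (TCP) lies at the centre of the arm's flange, where the gripper is bolted on; the fingertips stand 178 mm ahead of it and the grasp point (between the pads) lies 159 mm ahead of it; x points along the fingers, z is the direction in which the jaws open and shut, and the axes are right-handed (so a half turn about x gives the same grasp; the last joint's range is limited). The gripper opens to 92 mm and grips with 3 to 60 N. Pads are 19 mm wide; open, the fingers measure 130 mm over their backs; the gripper's body (75 mm by 190 mm) begins 47 mm behind the grasp point.
Start: joints at [-0.97, 0.501, -0.427, 1.55, 0.221, 1.138, -0.21], TCP at [0.215, 0.613, 0.405] pointing down, gripper open.
Joint ranges: [-2.88, 2.88], [-0.31, 2.03], [-1.54, 1.56], [0.2, 2.42], [-1.41, 4.55], [0.19, 2.02], [-2.57, 2.57]. Speed limits (rad/s): [2.57, 2.57, 3.14, 3.14, 3.14, 3.14, 3.14].

## Interface

Orientations are given as a unit quaternion [x, y, z, w].
In Python, from bench import telemetry, capture, camera_info, order gives the robot as it stands. The module is installed in compiled form; this text tells all that it offers.
- The arm moves only by the tool send_rows, never from a script. Its argument "steps" is a list of rows, each a list of 6 numbers: the shift along the tool's x, y, z in m, then the turn, a rotation vector about the tool's x, y, z in rad. In form: [[dx, dy, dz, ax, ay, az], ...]. A call has 1 to 12 rows; each row is the pose to reach, as a shift and turn from the pose commanded when the call began, along the tool's axes at that moment; what a row does not reach only later rows make up. A row lasts 1/8 s, in which the tool goes at most 62.5 mm and 10.7 degrees, less where a joint would pass 70% of its speed; a pose out of reach is approached as far as the arm can. A call with a gripper value outside its range is refused whole. "gripper" is the closure, from -1 (fully open) to 1 (shut), set as the call begins (left out, the last holds). The fingers move at their own pace and stop on an object; "grip_force" is the grip in N (left out, the last holds). Time passes only in rows, so rows that repeat a pose let the fingers close. It gives the time, the measured TCP pose, the force and the opening at its end, in the units of the state.
- telemetry.observe(): the state, without advancing time (a new reading comes with each control period).
- capture(name): name is "scene" or "top" or "wrist"; returns the picture (384x512x3 uint8, red, green, blue); there is no depth.
- camera_info(name): a dict with "fx", "fy", "cx", "cy" (pixels), "R" (3x3) and "t" (3): a world point X has camera coordinates R X + t. Camera axes: x right, y down, z forward; pixel columns grow to the right and rows downward; lengths in m; the calibration is good to about 2 mm. A picture is of the moment at which its call begins: read the wrist's pose just before it. camera_info takes no time and is no camera call; for the wrist camera it gives the pose at the moment of the call.
- order.hand_in(): hands the job in, once; it reports no verdict.
The state is a dict: "time": time; "joint_pos": joint angles; "dq": joint speeds; "joint_torque": joint torques, N m; "tool_pos": TCP position; "orientation": TCP orientation; "contact_force": force on the tool from outside, world axes, zero at the start; "moment": the same for the moment, N m; "finger_gap": finger opening in m.
Only numpy, scipy, OpenCV 4.12 (cv2) and the standard library are available. Lean on these libraries where they do the work, as an engineer would, in place of code of your own. Each camera call takes 0.05 s, during which the arm holds its last target.

## Working session

There is one attempt and no reset: what is moved stays moved. The work goes in short steps, Python scripts to look and compute and a tool call to move; the robot and the scene stay as the last step left them, time stands still between calls to the robot, and variables do not carry over. Pictures are saved under pics/ and viewed, and the job is handed in when it is done.

Besides the shell and the picture viewer there is one more tool, called by a JSON object that holds its "op" and its "data". send_rows: Moves the arm, as the interface text tells. Its arguments: {"type":"object","properties":{"steps":{"type":"array","items":{"type":"array","items":{"type":"number"}}},"gripper":{"type":"number"},"grip_force":{"type":"number"}},"required":["steps"]}

```bash
mkdir -p pics; python3 - <<'E'
from bench import telemetry, capture, camera_info
import cv2
for n in ["scene","top"]:
    im=capture(n); cv2.imwrite(f"pics/{n}0.png",im[:,:,::-1]); c=camera_info(n); print(n,c)
s=telemetry.observe()
print(s)
E
```

```text
scene {'fx': 389.9120591175144, 'fy': 389.9120591175144, 'cx': 251.98964402730243, 'cy': 196.49148715690637, 'R': array([[ 0.36108214,  0.93252543,  0.00400117],
       [ 0.63783882, -0.24384231, -0.7305495 ],
       [-0.68028033,  0.26634048, -0.68284802]]), 't': array([-0.2052931 , -0.28058358,  1.48243969])}
top {'fx': 349.91741880301385, 'fy': 349.91741880301385, 'cx': 256.4304946833732, 'cy': 188.08923054674807, 'R': array([[-0.00818384, -0.99984665,  0.01548258],
       [-0.99715464,  0.00699954, -0.07505748],
       [ 0.0749376 , -0.01605279, -0.99705901]]), 't': array([0.00518748, 0.60374358, 1.04198887])}
{'time': 0.1, 'joint_pos': array([-0.96984437,  0.50175501, -0.42685099,  1.55132178,  0.22081265,
        1.13829451, -0.21032412]), 'dq': array([ 0.00095312, -0.00131968, -0.00054538, -0.00182559,  0.00077844,
       -0.00084432, -0.0001734 ]), 'joint_torque': array([-1.11318842e-02, -5.67879260e+01, -5.83803892e+00, -2.79917657e+01,
       -6.88824453e-02,  2.41556426e-02,  5.41200961e-05]), 'tool_pos': array([0.21531243, 0.61297327, 0.40379492]), 'orientation': array([-0.40919767,  0.57742186,  0.40853824,  0.57640071]), 'contact_force': array([ 0.12636823, -0.83739521, -0.53297161]), 'moment': array([ 0.01853028,  0.00089805, -0.0209207 ]), 'finger_gap': 0.0917743237738552}
```

View pics/top0.png

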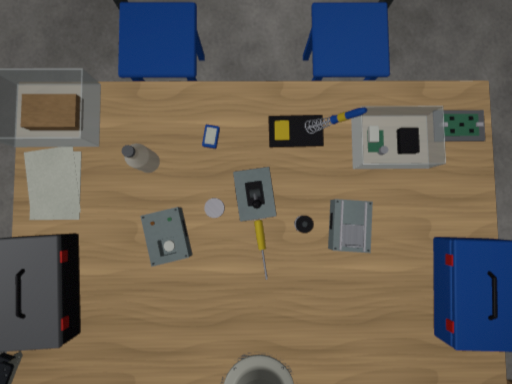

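View pics/scene0.png

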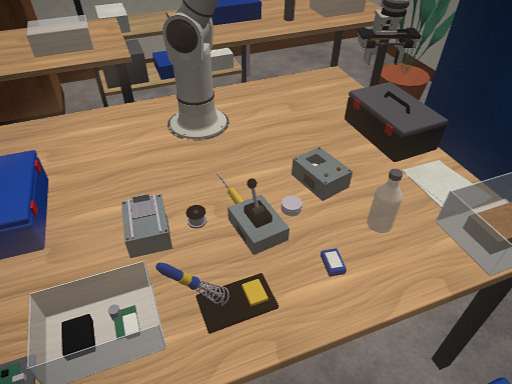

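The top view shows the cut-out box (rails and shutter) at right near (350,225). The switch box is in the middle near (255,193), and the test box with the square well is at left near (166,237).

```bash
python3 - <<'E'
import cv2,numpy as np
im=cv2.imread("pics/top0.png")
a=cv2.resize(im[190:260,315:385],(560,560),interpolation=cv2.INTER_CUBIC)
b=cv2.resize(im[160:230,220:290],(560,560),interpolation=cv2.INTER_CUBIC)
cv2.imwrite("pics/z1.png",a);cv2.imwrite("pics/z2.png",b)
s=cv2.imread("pics/scene0.png")
cv2.imwrite("pics/z3.png",cv2.resize(s[170:270,110:300],(760,400),interpolation=cv2.INTER_CUBIC))
E
```

```text
(no output)
```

View pics/z1.png

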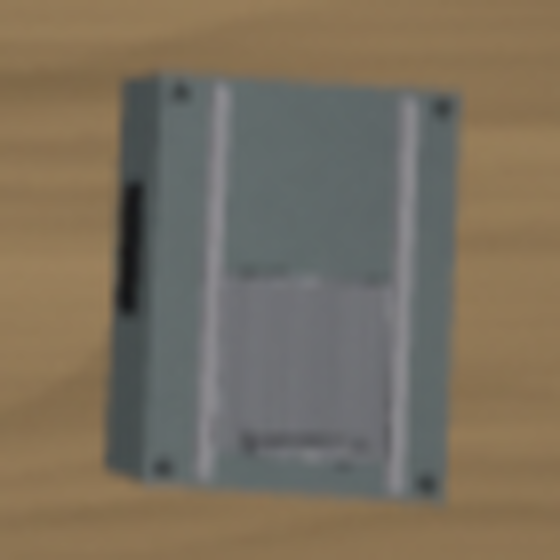

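View pics/z2.png

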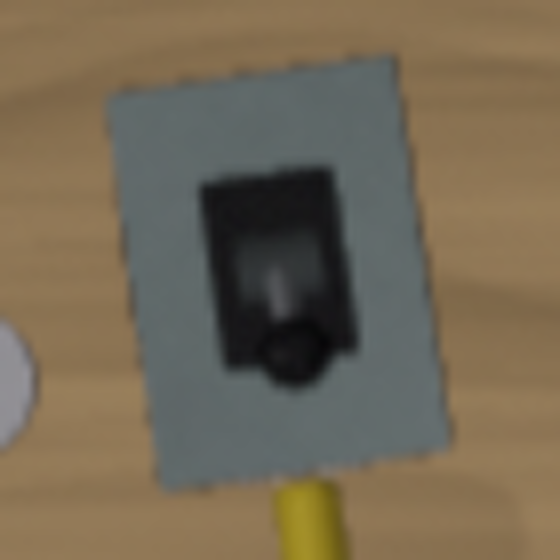

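View pics/z3.png

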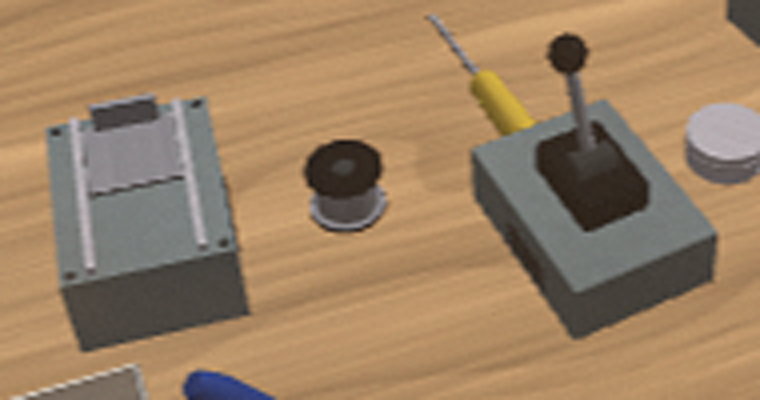

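The crops show the box-top corners clearly, with the shutter near its closed end and the lever ball at about (296,352) in the switch box crop. Next I turn these pixels into positions.

```bash
cat > h.py <<'E'
import numpy as np
from bench import camera_info
def ray(name,px,z,c=None):
    c=c or camera_info(name)
    R=np.array(c["R"]);t=np.array(c["t"]);o=-R.T@t
    d=R.T@np.array([(px[0]-c["cx"])/c["fx"],(px[1]-c["cy"])/c["fy"],1])
    return o+d*(z-o[2])/d[2]
def proj(name,X,c=None):
    c=c or camera_info(name)
    p=np.array(c["R"])@np.array(X)+np.array(c["t"])
    return np.array([c["fx"]*p[0]/p[2]+c["cx"],c["fy"]*p[1]/p[2]+c["cy"]])
E
python3 - <<'E'
from h import *
def f(u,v,ox,oy): return (ox+(u+.5)/8-.5,oy+(v+.5)/8-.5)
for nm,cs,o,z in [("cut",[(155,73),(460,92),(440,502),(143,484)],(315,190),.065),("sw",[(108,95),(395,58),(450,450),(165,490)],(220,160),.05)]:
    P=np.array([ray("top",f(*c,*o),z) for c in cs]); c=P.mean(0)
    v=(P[0]+P[1]-P[2]-P[3])[:2]/2; w=(P[0]+P[3]-P[1]-P[2])[:2]/2
    print(nm,c.round(4),"len",np.linalg.norm(v),np.linalg.norm(w),"yaw",np.arctan2(v[1],v[0]),np.arctan2(-w[0],w[1]))
    # rays
print("ball",ray("top",f(296,352,220,160),.142), "tab", ray("top",f(310,457,315,190),.091), "plate far edge",ray("top",f(310,282,315,190),.070))
# switch scene check
def g(u,v): return (110+(u+.5)/4-.5,170+(v+.5)/4-.5)
for nm,p,z in [("ball",(568,53),.142),("tab",(124,104),.091)]: print(nm,ray("scene",g(*p),z))
for nm,p,z in [("cut",[(48,128),(205,98),(243,280),(68,290)],.065),("sw",[(474,152),(604,100),(716,237),(577,292)],.05)]:
    P=np.array([ray("scene",g(*c),z) for c in p]);print(nm,P.round(4).tolist(),P.mean(0))
for n,p in dict(spool=(305,224),tin=(214,208),bottle=(132,152),batt=(211,136)).items(): print(n,ray("top",p,.03))
E
```

```text
cut [ 0.4898 -0.276   0.065 ] len 0.14881545572639704 0.11004773868297296 yaw -0.06807024592369572 -0.0695400516971444
sw [0.5854 0.0069 0.05  ] len 0.1473038862332957 0.10680424862701994 yaw 0.13338255382054437 0.12670722527046085
ball [0.55302993 0.00250519 0.142     ] tab [ 0.43081196 -0.27048687  0.091     ] plate far edge [ 0.49157423 -0.27840357  0.07      ]
ball [0.54928545 0.0058337  0.142     ]
tab [ 0.43676766 -0.27124402  0.091     ]
cut [[0.4126, -0.3239, 0.065], [0.4209, -0.2172, 0.065], [0.5954, -0.2289, 0.065], [0.5647, -0.3317, 0.065]] [ 0.49841349 -0.27542783  0.065     ]
sw [[0.5248, -0.0539, 0.05], [0.5078, 0.0498, 0.05], [0.6562, 0.0686, 0.05], [0.6672, -0.0333, 0.05]] [0.58901363 0.00779142 0.05      ]
spool [ 0.49398434 -0.14435181  0.03      ]
tin [0.54414922 0.1286357  0.03      ]
bottle [0.71545202 0.37666386 0.03      ]
batt [0.76347636 0.13796554 0.03      ]
```

```bash
cat >> h.py <<'E'
from scipy.spatial.transform import Rotation as Ro
from bench import telemetry
def down(yaw,flip=1):
    # tool x down, tool z along flip* box y
    x=np.array([0,0,-1.]); z=flip*np.array([-np.sin(yaw),np.cos(yaw),0]); return np.column_stack([x,np.cross(z,x),z])
def rel(pos,R,s=None):
    s=s or telemetry.observe(); R0=Ro.from_quat(s["orientation"]).as_matrix(); 
    return np.r_[R0.T@(np.array(pos)-s["tool_pos"]), Ro.from_matrix(R0.T@R).as_rotvec()].round(4)
E
python3 - <<'E'
from h import *
s=telemetry.observe();R0=Ro.from_quat(s["orientation"]).as_matrix();print(R0.round(3))
for f in(1,-1): print(rel([.36,-.27,.37],down(-.069,f)))
for p in [(.45,.3,.4),(.5,0,.4),(.40,-.27,.40)]: print(rel(p,R0)[:3])
c=camera_info("wrist");print(c["R"]@R0, c["R"]@s["tool_pos"]+c["t"])
E
```

```text
[[-0.001 -0.944  0.331]
 [-0.002  0.331  0.944]
 [-1.     0.    -0.002]]
[ 3.510e-02 -4.291e-01 -7.851e-01 -2.687e-01 -1.700e-03 -3.000e-04]
[ 3.5100e-02 -4.2910e-01 -7.8510e-01  2.8729e+00 -4.0000e-04  2.5000e-03]
[ 0.0041 -0.3251 -0.2175]
[ 0.0046 -0.4717 -0.484 ]
[ 0.0051 -0.4668 -0.7719]
[[-4.20412812e-04  7.09975147e-04  9.99999660e-01]
 [-2.58005870e-01 -9.66143177e-01  5.77468868e-04]
 [ 9.66143258e-01 -2.58005539e-01  5.89356725e-04]] [-0.00011558  0.07306242 -0.00175935]
```

{"op": "send_rows", "data": {"steps": [[0,-0.054,-0.036,0,0,0],[0,-0.108,-0.072,-0.03,0,0],[0,-0.16,-0.108,-0.06,0,0],[0,-0.21,-0.144,-0.09,0,0],[0,-0.26,-0.18,-0.12,0,0],[0,-0.3,-0.225,-0.15,0,0],[0,-0.335,-0.275,-0.18,0,0],[0,-0.37,-0.325,-0.21,0,0],[0,-0.4,-0.38,-0.24,0,0],[0,-0.43,-0.43,-0.269,0,0],[0,-0.46,-0.484,-0.269,0,0],[0,-0.465,-0.54,-0.269,0,0]], "gripper": 1, "grip_force": 20}}

```text
time: 1.6
tool_pos: [0.4757, -0.0529, 0.4046]
orientation: [-0.482, 0.517, 0.482, 0.517]
contact_force: [0.4, -0.3, 0.4]
finger_gap: 0.0006
```

```bash
python3 - <<'E'
from h import *
s=telemetry.observe();print(s["time"],s["tool_pos"],s["joint_pos"].round(2),s["finger_gap"])
print(rel([.38,-.27,.36],down(-.069)))
E
```

```text
1.6 [ 0.47571474 -0.0528738   0.40460908] [ 0.17  0.17 -0.13  1.98  0.03  1.    1.53] 0.0006107297290234611
[ 4.460e-02  8.030e-02 -2.233e-01 -9.000e-04 -1.000e-04  8.000e-04]
```

{"op": "send_rows", "data": {"steps": [[0,0.015,-0.055,0,0,0],[0,0.03,-0.11,0,0,0],[0,0.045,-0.165,0,0,0],[0.02,0.055,-0.22,0,0,0],[0.02,0.055,-0.222,0,0,0],[0.02,0.055,-0.222,0,0,0]]}}

```text
time: 2.35
tool_pos: [0.405, -0.2676, 0.3843]
orientation: [-0.482, 0.517, 0.483, 0.517]
contact_force: [0.6, -0.3, 0.2]
finger_gap: 0.0002
```

```bash
python3 - <<'E'
from h import *
from bench import capture
import cv2
s=telemetry.observe();c=camera_info("wrist");im=capture("wrist");cv2.imwrite("pics/w1.png",im[:,:,::-1])
print(s["time"],s["tool_pos"],s["joint_pos"].round(2),s["finger_gap"],c["fx"],c["cx"],c["cy"])
np.save("w1.npy",{k:c[k] for k in c},allow_pickle=True)
im=capture("scene");cv2.imwrite("pics/s1.png",im[:,:,::-1])
cv2.imwrite("pics/s1z.png",cv2.resize(im[100:250,80:230,::-1],(600,600),interpolation=cv2.INTER_CUBIC))
print(proj("wrist",[.4601,-.2739,.065]),proj("wrist",[.430,-.2718,.091]))
E
```

```text
2.35 [ 0.40503513 -0.26761209  0.38431294] [ 0.48  0.2   0.05  1.99 -0.01  0.96  2.04] 0.00019551692649734484 270.94151754375395 252.0130936802649 189.03768252301853
[248.21657303 225.53659942] [247.93174127 208.6291201 ]
```

View pics/w1.png

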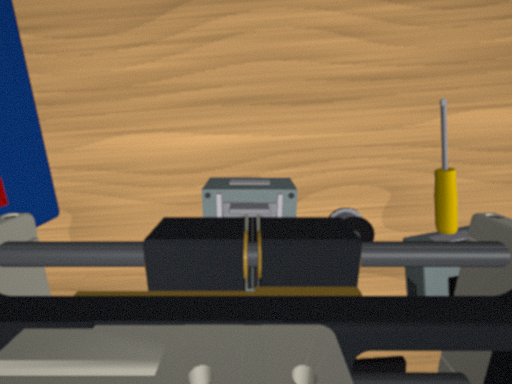

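View pics/s1z.png

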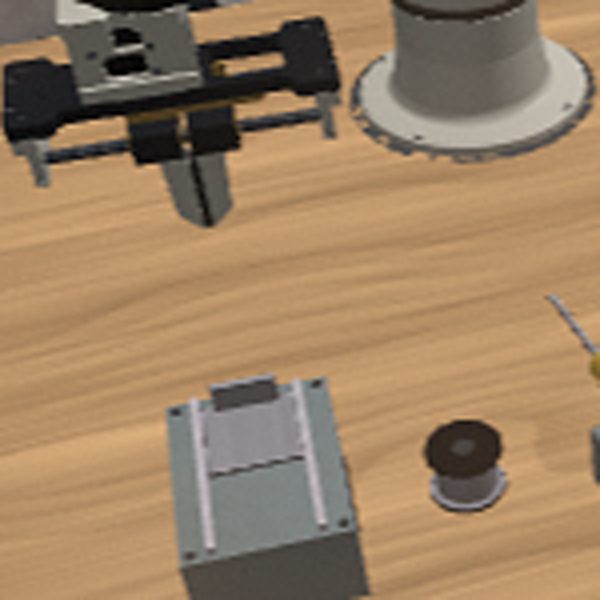

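The wrist view shows the tab at about (249,210), against a predicted (248,209), so the pose estimate holds. The closed fingertips taper, so they should fit the well.

```bash
cat >> h.py <<'E'
W=np.array([.4601,-.2739]); YC=-.069
def cut(d,z,l=0): 
    u=np.array([np.cos(YC),np.sin(YC)]); v=np.array([-u[1],u[0]]); return np.r_[W+d*u+l*v,z+.178]
E
python3 - <<'E'
from h import *
for d,z in [(-.055,.12),(-.055,.077),(0,.077),(.02,.077)]: print(d,z,cut(d,z),rel(cut(d,z),down(YC)))
E
```

```text
-0.055 0.12 [ 0.40523088 -0.27010801  0.298     ] [ 0.0868  0.0003 -0.0036  0.0027  0.0007  0.0002]
-0.055 0.077 [ 0.40523088 -0.27010801  0.255     ] [ 0.1298  0.0003 -0.0037  0.0027  0.0007  0.0002]
0 0.077 [ 0.4601 -0.2739  0.255 ] [ 0.1298 -0.0547 -0.0038  0.0027  0.0007  0.0002]
0.02 0.077 [ 0.48005241 -0.27527891  0.255     ] [ 0.1298 -0.0746 -0.0039  0.0027  0.0007  0.0002]
```

{"op": "send_rows", "data": {"steps": [[0.045,0,-0.0037,0.0027,0,0],[0.09,0,-0.0037,0.0027,0,0],[0.118,0,-0.0037,0.0027,0,0],[0.127,0,-0.0037,0.0027,0,0],[0.127,0,-0.0037,0.0027,0,0]]}}

```text
time: 3.08
tool_pos: [0.4054, -0.271, 0.258]
orientation: [-0.482, 0.517, 0.482, 0.517]
contact_force: [-0.2, 0.4, 0.3]
finger_gap: 0.0006
```

```bash
python3 - <<'E'
from h import *
from bench import capture
import cv2
s=telemetry.observe();print(s["tool_pos"],s["contact_force"],rel(cut(.01,.077),down(YC)))
im=capture("scene")
cv2.imwrite("pics/s2z.png",cv2.resize(im[130:250,90:210,::-1],(600,600),interpolation=cv2.INTER_CUBIC))
E
```

```text
[ 0.40542738 -0.27096357  0.25795047] [-0.23883231  0.3937488   0.33509833] [ 0.003  -0.0647  0.0009 -0.0008  0.0004  0.    ]
```

View pics/s2z.png

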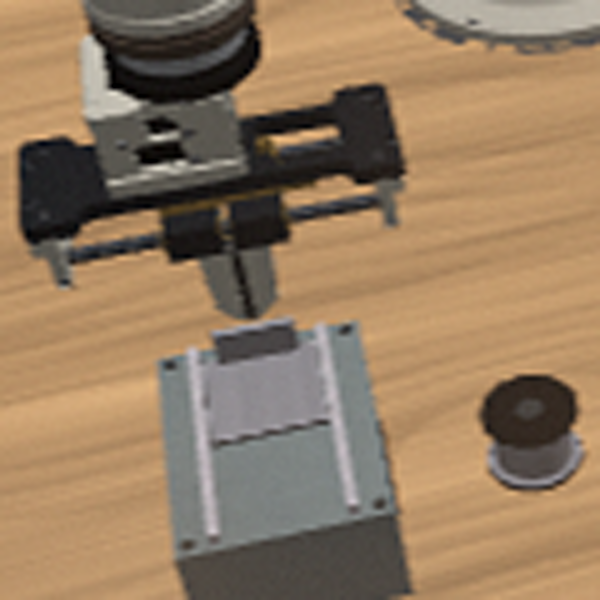

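The tip stands just behind the tab and is centred on it. Now I push.

{"op": "send_rows", "data": {"steps": [[0.003,-0.005,0.0009,0,0,0],[0.003,-0.012,0.0009,0,0,0],[0.003,-0.02,0.0009,0,0,0],[0.003,-0.028,0.0009,0,0,0],[0.003,-0.036,0.0009,0,0,0],[0.003,-0.044,0.0009,0,0,0],[0.003,-0.052,0.0009,0,0,0],[0.003,-0.058,0.0009,0,0,0],[0.003,-0.064,0.0009,0,0,0],[0.003,-0.068,0.0009,0,0,0],[0.003,-0.071,0.0009,0,0,0]]}}

```text
time: 4.5
tool_pos: [0.4758, -0.2759, 0.2546]
orientation: [-0.482, 0.518, 0.482, 0.518]
contact_force: [-1.4, -1.1, -0.6]
finger_gap: 0.0003
```

```bash
python3 - <<'E'
from h import *
s=telemetry.observe();print(s["tool_pos"],s["contact_force"],rel(cut(.0225,.077),down(YC)))
E
```

```text
[ 0.47581831 -0.27593946  0.25464134] [-1.41124531 -1.1257946  -0.62213562] [-0.0004 -0.0067  0.001  -0.0025 -0.     -0.0001]
```

Sliding friction only so far, so I advance slowly until the stop.

{"op": "send_rows", "data": {"steps": [[0,-0.003,0.001,0,0,0],[0,-0.006,0.001,0,0,0],[0,-0.008,0.001,0,0,0],[0,-0.008,0.001,0,0,0]]}}

```text
time: 5.0
tool_pos: [0.4829, -0.2754, 0.2545]
orientation: [-0.481, 0.518, 0.483, 0.517]
contact_force: [-4.9, 0.1, 2.7]
finger_gap: 0.0004
```

{"op": "send_rows", "data": {"steps": [[0,-0.002,0,0,0,0],[0,-0.004,0,0,0,0],[0,-0.004,0,0,0,0]]}}

```text
time: 5.38
tool_pos: [0.4841, -0.2757, 0.2539]
orientation: [-0.478, 0.52, 0.484, 0.516]
contact_force: [-13.2, 2.1, 9.7]
finger_gap: 0.0009
```

The force rose to 13 N with no further motion, so the shutter is at its stop. I back off and lift to look into the well.

{"op": "send_rows", "data": {"steps": [[0,0.01,0,0,0,0],[0,0.022,0,0,0,0],[-0.03,0.022,0,0,0,0],[-0.08,0.022,0,0,0,0],[-0.115,0.022,0,0,0,0],[-0.115,0.022,0,0,0,0],[-0.115,0.022,0,0,0,0]]}}

```text
time: 6.25
tool_pos: [0.4655, -0.2738, 0.3693]
orientation: [-0.482, 0.517, 0.482, 0.518]
contact_force: [0.3, -0.1, -1.0]
finger_gap: 0.0005
```

```bash
python3 - <<'E'
from h import *
from bench import capture
import cv2
s=telemetry.observe();print(s["tool_pos"],s["contact_force"],rel(cut(0,.077),down(YC)))
print(proj("wrist",[*W,.065]),proj("wrist",[*W,.039]))
im=capture("wrist");cv2.imwrite("pics/w2.png",im[:,:,::-1])
cv2.imwrite("pics/w2z.png",cv2.resize(im[100:220,190:310,::-1],(600,600),interpolation=cv2.INTER_CUBIC))
im=capture("top");cv2.imwrite("pics/t2z.png",cv2.resize(im[170:290,290:410,::-1],(600,600),interpolation=cv2.INTER_CUBIC))
E
```

```text
[ 0.46546819 -0.27383492  0.36934025] [ 0.32946336 -0.10058296 -0.99465663] [ 1.143e-01  5.400e-03 -5.000e-04 -2.200e-03  2.000e-04  1.000e-04]
[251.05867853 179.07154659] [251.11507442 174.10686242]
```

View pics/w2z.png

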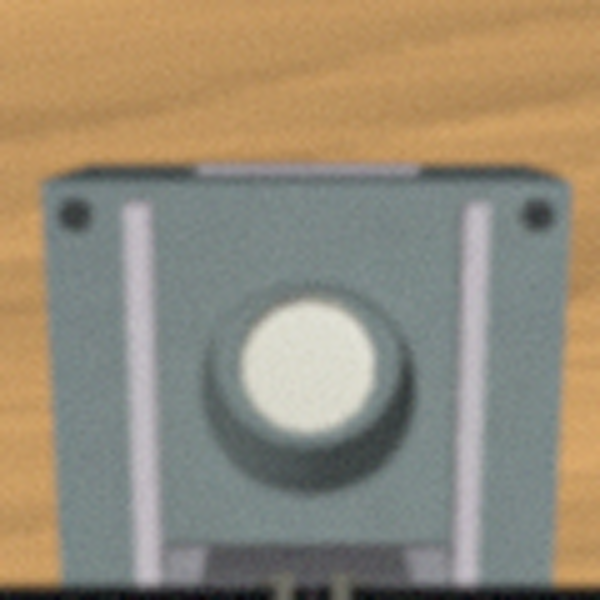

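View pics/t2z.png

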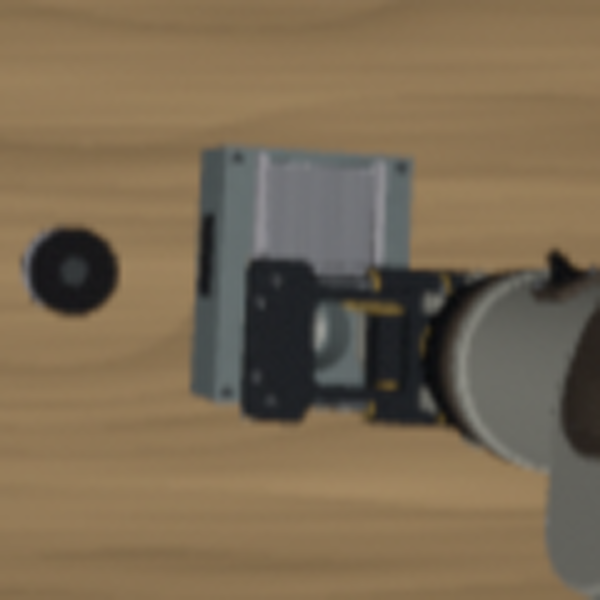

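The shutter is clear of the well, and the white key shows at (251,173) in the wrist image. The well mouth is at (251,178), about 1.5 mm nearer the robot than predicted, so I aim for d = -1 mm.

```bash
python3 - <<'E'
from h import *
print(ray("wrist",(251.4,177.6),.065),ray("wrist",(251.4,172.8),.039),cut(-.001,0),rel(cut(-.001,.045),down(YC)))
E
```

```text
[ 0.45745784 -0.27305823  0.065     ] [ 0.45748333 -0.27307442  0.039     ] [ 0.45910238 -0.27383105  0.178     ] [ 0.1454  0.0058 -0.0006 -0.0023  0.001  -0.002 ]
```

{"op": "send_rows", "data": {"steps": [[0.04,0.0065,-0.0002,-0.002,0,0],[0.08,0.0065,-0.0002,-0.002,0,0],[0.105,0.0065,-0.0002,-0.002,0,0],[0.115,0.0065,-0.0002,-0.002,0,0],[0.125,0.0065,-0.0002,-0.002,0,0],[0.135,0.0065,-0.0002,-0.002,0,0],[0.142,0.0065,-0.0002,-0.002,0,0],[0.142,0.0065,-0.0002,-0.002,0,0]]}}

```text
time: 7.35
tool_pos: [0.4592, -0.2738, 0.2274]
orientation: [-0.482, 0.517, 0.483, 0.517]
contact_force: [-0.3, -0.2, 0.5]
finger_gap: 0.0005
```

```bash
python3 - <<'E'
from h import *
from bench import capture
import cv2
s=telemetry.observe();print(s["tool_pos"],s["contact_force"],s["moment"],rel(cut(-.0013,.033),down(YC)))
im=capture("scene")
cv2.imwrite("pics/s3z.png",cv2.resize(im[130:250,90:210,::-1],(600,600),interpolation=cv2.INTER_CUBIC))
E
```

```text
[ 0.45915183 -0.27383222  0.22744462] [-0.32865583 -0.16402587  0.54258005] [ 0.01749519 -0.00758174 -0.0026289 ] [ 0.0164  0.0003 -0.     -0.0005  0.0003 -0.0005]
```

View pics/s3z.png

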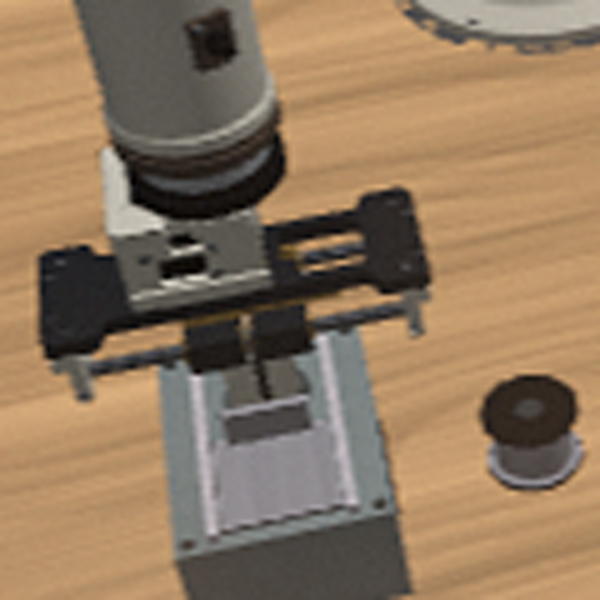

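The tip is in the well at z ≈ 0.049 with no side force. Next I press down in small rows.

{"op": "send_rows", "data": {"steps": [[0.006,0,0,0,0,0],[0.01,0,0,0,0,0],[0.013,0,0,0,0,0],[0.015,0,0,0,0,0],[0.0165,0,0,0,0,0],[0.0165,0,0,0,0,0]]}}

```text
time: 8.15
tool_pos: [0.4594, -0.2739, 0.2114]
orientation: [-0.482, 0.517, 0.482, 0.517]
contact_force: [-1.3, 0.8, 3.7]
finger_gap: 0.0008
```

{"op": "send_rows", "data": {"steps": [[0.0015,0,0,0,0,0],[0.003,0,0,0,0,0],[0.004,0,0,0,0,0],[0.004,0,0,0,0,0]]}}

```text
time: 8.65
tool_pos: [0.4594, -0.274, 0.2107]
orientation: [-0.482, 0.517, 0.482, 0.517]
contact_force: [-9.4, 5.8, 36.8]
finger_gap: 0.0005
```

It is firmly at the stop. I ease the force by 2 mm of command and hold for well over a second.

{"op": "send_rows", "data": {"steps": [[-0.002,0,0,0,0,0],[-0.002,0,0,0,0,0],[-0.002,0,0,0,0,0],[-0.002,0,0,0,0,0],[-0.002,0,0,0,0,0],[-0.002,0,0,0,0,0],[-0.002,0,0,0,0,0],[-0.002,0,0,0,0,0],[-0.002,0,0,0,0,0],[-0.002,0,0,0,0,0],[-0.002,0,0,0,0,0],[-0.002,0,0,0,0,0]]}}

```text
time: 10.15
tool_pos: [0.4594, -0.2739, 0.211]
orientation: [-0.482, 0.517, 0.482, 0.517]
contact_force: [-5.3, 2.8, 20.5]
finger_gap: 0.0001
```

The key was held at its stop for 1.5 s with 20 N. Now I lift out, raise clear, and check.

{"op": "send_rows", "data": {"steps": [[-0.012,0,0,0,0,0],[-0.035,0,0,0,0,0],[-0.08,0,0,0,0,0],[-0.13,0,0,0,0,0],[-0.16,0,0,0,0,0],[-0.16,0,0,0,0,0]]}}

```text
time: 10.9
tool_pos: [0.4601, -0.2744, 0.3719]
orientation: [-0.484, 0.516, 0.48, 0.518]
contact_force: [0.7, -0.5, -0.6]
finger_gap: 0.0005
```

```bash
cat >> h.py <<'E'
S=np.array([.5865,.0072]); YS=.13
def sw(d,z,l=0): 
    u=np.array([np.cos(YS),np.sin(YS)]); v=np.array([-u[1],u[0]]); return np.r_[S+d*u+l*v,z+.178]
E
python3 - <<'E'
from h import *
from bench import capture
import cv2
s=telemetry.observe();print(s["tool_pos"],s["contact_force"])
im=capture("wrist");cv2.imwrite("pics/w4z.png",cv2.resize(im[100:220,190:310,::-1],(600,600),interpolation=cv2.INTER_CUBIC))
print(sw(-.038,0),sw(-.09,.19),rel(sw(-.09,.19),down(YS)),rel(sw(-.09,.13),down(YS)))
E
```

```text
[ 0.4600861  -0.27439572  0.37194257] [ 0.73689987 -0.52566946 -0.58341702]
[0.54882065 0.0022739  0.178     ] [ 0.49725943 -0.00446707  0.368     ] [ 0.0019 -0.019   0.2715 -0.1994 -0.0011  0.0021] [ 0.0619 -0.0189  0.2716 -0.1994 -0.0011  0.0021]
```

View pics/w4z.png

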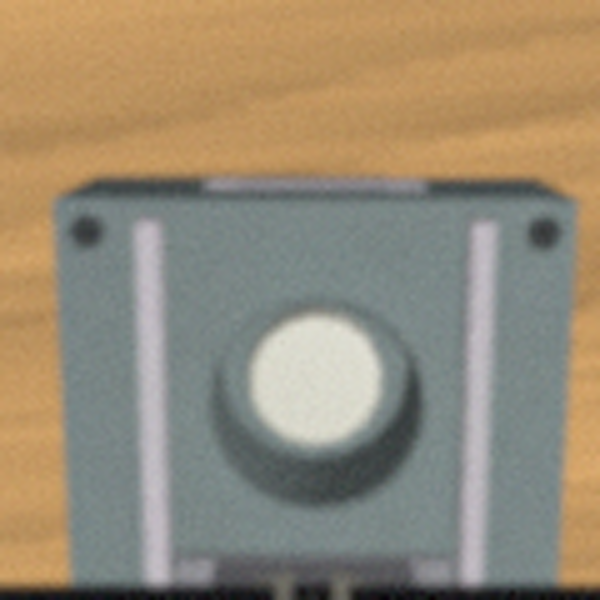

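The key is back up and the shutter still open. Next I move to the near side of the lever.

{"op": "send_rows", "data": {"steps": [[0,-0.004,0.055,-0.04,0,0],[0,-0.008,0.11,-0.08,0,0],[0,-0.012,0.165,-0.12,0,0],[0,-0.016,0.22,-0.16,0,0],[0,-0.019,0.265,-0.2,0,0],[0.0,-0.019,0.2715,-0.2,0,0],[0.03,-0.019,0.2715,-0.2,0,0],[0.058,-0.019,0.2715,-0.2,0,0],[0.064,-0.019,0.2715,-0.2,0,0],[0.064,-0.019,0.2715,-0.2,0,0]]}}

```text
time: 12.2
tool_pos: [0.4968, -0.005, 0.3046]
orientation: [-0.531, 0.467, 0.532, 0.466]
contact_force: [0.5, 0.3, 0.9]
finger_gap: 0.0001
```

```bash
python3 - <<'E'
from h import *
from bench import capture
import cv2
s=telemetry.observe();print(s["tool_pos"],s["contact_force"])
im=capture("scene");cv2.imwrite("pics/s5z.png",cv2.resize(im[130:280,180:330,::-1],(600,600),interpolation=cv2.INTER_CUBIC))
print(rel(sw(-.06,.127),down(YS)),rel(sw(.0155,.127),down(YS)))
E
```

```text
[ 0.49681981 -0.00499049  0.3046479 ] [0.48897444 0.2961811  0.94819508]
[ 0.0004 -0.03    0.0003 -0.0003 -0.0001 -0.    ] [ 4.000e-04 -1.055e-01  4.000e-04 -3.000e-04 -1.000e-04 -0.000e+00]
```

View pics/s5z.png

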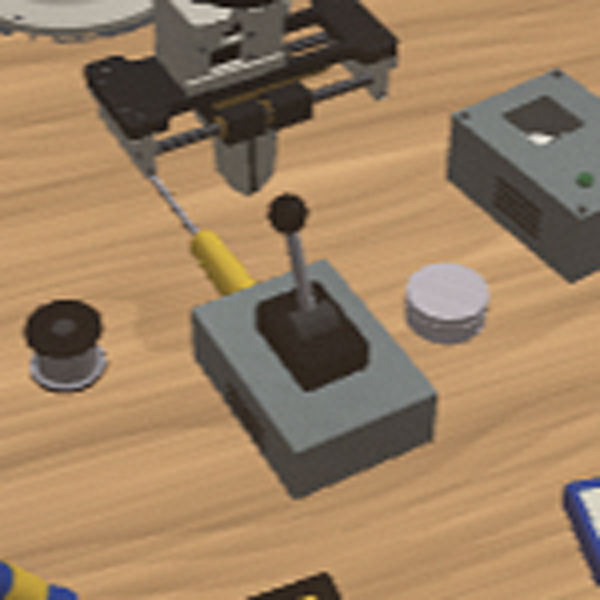

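The tip is behind the ball and in line with it. Now I push the lever over.

{"op": "send_rows", "data": {"steps": [[0,-0.012,0,0,0,0],[0,-0.024,0,0,0,0],[0,-0.033,0,0,0,0],[0,-0.042,0,0,0,0],[0,-0.051,0,0,0,0],[0,-0.06,0,0,0,0],[0,-0.069,0,0,0,0],[0,-0.078,0,0,0,0],[0,-0.086,0,0,0,0],[0,-0.092,0,0,0,0],[0,-0.098,0,0,0,0],[0,-0.098,0,0,0,0]]}}

```text
time: 13.75
tool_pos: [0.5947, 0.0085, 0.3052]
orientation: [0.532, -0.466, -0.531, -0.466]
contact_force: [-0.3, -0.5, 0.0]
finger_gap: 0.0009
```

```bash
python3 - <<'E'
from h import *
s=telemetry.observe();print(s["tool_pos"],s["contact_force"],rel(sw(.0155,.127),down(YS)))
E
```

```text
[0.59469831 0.00849304 0.30518275] [-0.25491512 -0.5413967   0.01990647] [ 0.0002 -0.0072 -0.0002  0.0006  0.      0.0006]
```

{"op": "send_rows", "data": {"steps": [[0,-0.003,0,0,0,0],[0,-0.006,0,0,0,0],[0,-0.008,0,0,0,0],[0,-0.01,0,0,0,0],[0,-0.01,0,0,0,0]]}}

```text
time: 14.38
tool_pos: [0.6027, 0.0095, 0.3049]
orientation: [-0.53, 0.468, 0.533, 0.465]
contact_force: [-9.2, -0.8, 4.5]
finger_gap: 0.0003
```

```bash
python3 - <<'E'
from h import *
from bench import capture
import cv2
s=telemetry.observe();print(s["tool_pos"],s["contact_force"],rel(sw(.0155,.127),down(YS)))
im=capture("scene");cv2.imwrite("pics/s6z.png",cv2.resize(im[130:280,180:330,::-1],(600,600),interpolation=cv2.INTER_CUBIC))
E
```

```text
[0.60269352 0.00951092 0.30487216] [-9.17039319 -0.76220193  4.47716537] [-0.0001  0.0009 -0.0002  0.0004  0.0001 -0.005 ]
```

View pics/s6z.png

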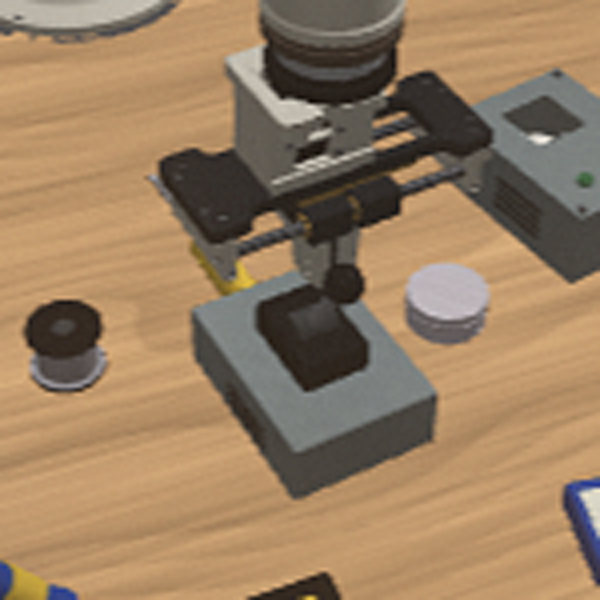

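```bash
python3 - <<'E'
from h import *
for q in (0,.5,.8,.9,1.0):
    a=q-.5; p=sw(.08*np.sin(a),0); p[2]=.072+.08*np.cos(a); print(q,p,(proj("scene",p)-[180,130])*4)
p=sw(0,0);p[2]=.072;print((proj("scene",p)-[180,130])*4)
E
```

```text
0 [0.54846959 0.00222801 0.1422066 ] [280.8690237  211.79076592]
0.5 [0.5865 0.0072 0.152 ] [309.89187242 235.31527437]
0.8 [0.60994213 0.01026476 0.14842692] [328.38230662 261.98185023]
0.9 [0.61739059 0.01123855 0.14568488] [334.29617696 272.49168058]
1.0 [0.62453041 0.01217199 0.1422066 ] [339.96198571 283.62088987]
[308.2537826  324.89807161]
```

The ball is at crop pixel (345,283). That matches the fully-on prediction (340,284) allowing for the same +6 px offset seen at the start. One more short nudge confirms the stop.

{"op": "send_rows", "data": {"steps": [[0,-0.002,0,0,0,0],[0,-0.003,0,0,0,0],[0,-0.003,0,0,0,0]]}}

```text
time: 14.8
tool_pos: [0.6039, 0.0097, 0.3047]
orientation: [-0.529, 0.469, 0.534, 0.464]
contact_force: [-14.8, -0.5, 11.4]
finger_gap: 0.0007
```

{"op": "send_rows", "data": {"steps": [[0,0.006,0,0,0,0],[0,0.02,0,0,0,0],[0,0.045,0,0,0,0],[0,0.09,0,0,0,0],[-0.05,0.13,0,0,0,0],[-0.1,0.13,0,0,0,0],[-0.15,0.13,0,0,0,0],[-0.15,0.13,0,0,0,0],[-0.15,0.13,0,0,0,0]]}}

```text
time: 15.92
tool_pos: [0.4778, -0.0069, 0.455]
orientation: [0.532, -0.466, -0.531, -0.466]
contact_force: [-0.5, 0.4, -0.4]
finger_gap: 0.0006
```

```bash
python3 - <<'E'
from h import *
from bench import capture
import cv2
s=telemetry.observe();print(s["time"],s["tool_pos"],s["contact_force"],np.abs(s["dq"]).max())
im=capture("scene");cv2.imwrite("pics/s7z.png",cv2.resize(im[150:270,100:310,::-1],(800,457),interpolation=cv2.INTER_CUBIC))
im=capture("top");cv2.imwrite("pics/t7.png",im[:,:,::-1])
E
```

```text
15.925 [ 0.47778518 -0.00694211  0.45501581] [-0.48408013  0.36284681 -0.36159552] 0.026869490036539493
```

View pics/s7z.png

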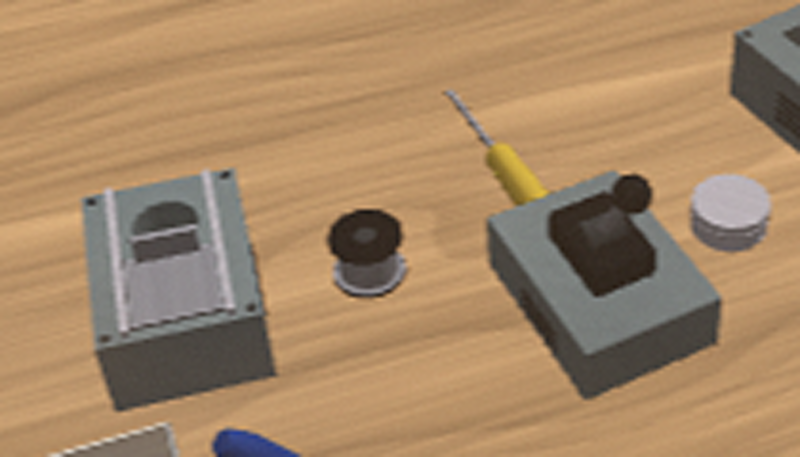

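View pics/t7.png

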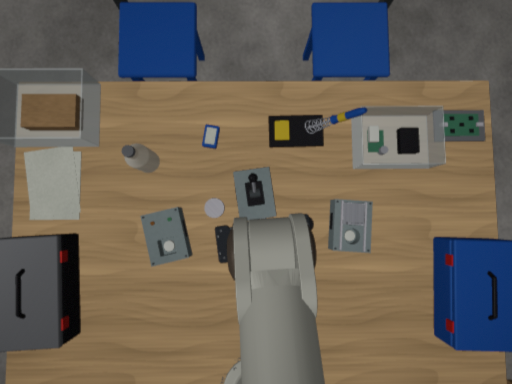

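The shutter is fully back, with the white key visible and up. The lever ball is at (253,178) in the top view, leaning away from the robot, and the loose things have not moved. I hand in.

```bash
python3 - <<'E'
from h import *
from bench import order
p=sw(.08*np.sin(.5),0);p[2]=.142;print(proj("top",p))
print(order.hand_in())
E
```

```text
[252.77426369 177.15850056]
the job is handed in; nothing more can be done
None
```

The job is done in the order asked and was handed in at about 16 s, well inside the 61 s limit.

- **Shutter:** I pushed it with the closed fingertips until it met its stop (13 N, no further movement). The last pictures show it fully back and the well open.
- **Reset key:** I pressed it to its stop and held it there for about 1.5 s at roughly 20 N. The fingertip force peaked at about 37 N for a moment before I eased off. Afterwards the wrist picture showed the key, which looked back up.
- **Lever:** Only after that did I push the lever over, until it met its stop (15 N along the push). In the last top picture the ball is at about (253,178), against (252.8,177.2) predicted for fully on.
- **Everything else:** I went nowhere near the test box. The loose things look unmoved in the last pictures, though the arm hid the screwdriver and part of the spool in the top view; the scene view shows both in place. The hand ended clear with contact force near zero.

The top and wrist cameras disagreed by about 2.6 mm on the well's position, so I aimed between them. The fingers went in without touching the sides.

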